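# Release the gate under the guard and push the tube rack home

## Robot

A 6-joint arm with a two-finger parallel gripper is mounted at the origin on the work surface. World frame = base frame: x ahead of the robot, y to its left, z up, the work surface at z = 0. Lengths are in mm, angles in rad, forces in N, time in s.
With the tool pointing down it reaches from about 350 to 875 mm from the base axis. Payload 4.2 kg.
Tool frame: the origin (TCP) lies on the mounting face of the last link; the fingertips stand 173 mm ahead of it and the grasp point (between the pads) lies grip_point_offset ahead of it (grip_point_offset is the distance from the TCP to the grasp point, in mm); z points along the fingers, y is the line along which they close (so a half turn about z gives the same grasp; the last joint's range is limited). The gripper opens to 85 mm and grips with 20 to 120 N. Pads are 22 mm wide; open, the fingers measure 114 mm over their backs; the gripper's body (76 mm by 85 mm) begins 54 mm behind the grasp point. The pads swing forward as they close: fully open they stand 13 mm farther back than shut.
Start: joints at [-1.007, 0.385, 0.008, 0, -1.194, -0.259], TCP at [187.58, -596.166, 404.712] pointing down, gripper open.
Joint ranges: [-3.14, 3.14], [-1.21, 2.06], [-1.07, 1.41], [-3.16, 2.05], [-2.99, -0.16], [-3.1, 3.1]. Speed limits (rad/s): [2.79, 2.79, 3.14, 3.14, 3.14, 3.14].

## Interface

Orientations are given as a unit quaternion [x, y, z, w].
In Python, from bench import read_state, get_image, job_done, recognise, place_of, grip_point_offset gives the robot as it stands. The module is installed in compiled form; this text tells all that it offers.
- The arm moves only by the tool carry_out, never from a script. Its arguments are lists of equal length, an entry for each row: "slide": the shift along the tool's x, y, z in m, a list of three; "roll": the turn about the tool's z in degrees; "claw": the finger opening in m, from 0 to 0.0854. A call has 1 to 8 rows; each row is the pose to reach, as a shift and turn from the pose commanded when the call began, along the tool's axes at that moment; what a row does not reach only later rows make up. A row lasts 1/8 s, in which the tool goes at most 62.5 mm and 10.7 degrees, less where a joint would pass 70% of its speed; a pose out of reach is approached as far as the arm can. A call with a gripper value outside its range is refused whole. The fingers move at their own pace and stop on an object; the grip force is fixed at half the most. Time passes only in rows, so rows that repeat a pose let the fingers close. It gives the time, the measured TCP pose, the force, the opening and the grip force at its end, in the units of the state.
- read_state(): the state, without advancing time (a new reading comes with each control period).
- get_image(name): name is "side" or "top"; returns a dict with "img" (384x512x3 uint8, red, green, blue), "z_map" (384x512 float32, mm along the optical axis (not along the pixel's ray), 0 where there is no reading), "mtx" (3x3 intrinsics, pixels), "world_from_camera" (4x4, takes a point from camera to world coordinates). Camera axes: x right, y up, looking along -z (the intrinsics and any distortion apply to the point x, -y, -z); pixel columns grow to the right and rows downward; lengths in mm; the calibration is good to about 2 mm. A picture is of the moment at which its call begins.
- job_done(): hands the job in; it is judged then, once.
Trained networks look in a picture, given as the dict that the camera call returned (one of the last four; its "shot" number tells which), for a name from the list of things; names that differ only in an ending like _2 or _b are one class to them, and where a whole thing is asked for, a point or a joint stands for the part that bears it (a point fixed in the world has none). Each returns a list of dicts, best first, with "conf" (0 to 1); they miss things now and then, are a little off and sometimes report something else, mostly with a low value. They report only what shows in the picture. A call takes as long as a camera call. They do not tell look-alikes from the thing itself.
- recognise(picture, thing): "at" ([column, row] in pixels, amid what is visible of it).
- place_of(picture, thing): "at" ([column, row] in pixels: a listed point, or the origin of a listed thing).
The state is a dict: "clock": time; "joints": joint angles; "joint_vel": joint speeds; "joint_efforts": joint torques, N m; "position": TCP position; "ee_rot": TCP orientation; "contact_force": force on the tool from outside, world axes, zero at the start; "wrist_torque": the same for the moment, N m; "gripper_width": finger opening in mm; "grasp_force": force on a finger pad.
Only numpy, scipy, OpenCV 4.12 (cv2) and the standard library are available. Lean on these libraries where they do the work, as an engineer would, in place of code of your own. Each camera call takes 0.05 s, during which the arm holds its last target. There are 200 camera calls.

## Task

Reach down through the window of the grey guard on the sampler and press the black lever under it all the way down with the fingertips, without touching the guard. That drops the gate in the rack lane: then push the tube rack along its lane until it is fully home against the end stop, flat on the deck and never lifted, and leave everything else where it stands.

Things in the scene. Friction and masses are not known exactly. Their poses are not given: they have to be found in the camera images.
- sampler: fixed white deck 300 x 300 mm, 25 mm thick, standing on the table. Origin: centre of its underside; x points away from the robot along the rack lane, y to the left, z up. The lane runs along x at y = -85 mm, between two aluminium rails (12 mm tall above the deck, 54 mm apart inside) that run from x = -135 to 135 mm; an end stop 40 mm tall closes it, its face at x = 130 mm. The guard and lever stand on the left half.
- guard: fixed grey sheet-metal guard 150 (x) x 124 (y) mm on four corner posts, on the deck; its 4 mm top sheet has its upper face 78 mm above the table, with one rectangular window 90 (x) x 76 (y) mm in its middle. It must not be touched. Origin on the deck under the window's centre; axes as the sampler's.
- window (a point): centre of the guard's window, level with the guard's upper face; axes as the sampler's
- release_lever (a joint): lever under the window, in rad: 0 up, 0.35 fully down at a hard stop. It starts at or near 0, turns stiffly (about 3 to 4 N on its pad) and stays where it is left. It lowers the gate in proportion.
- lever_pad (a point): middle of the upper face of the lever's black pad, 36 (x) x 32 (y) mm, on the window's centre line. The lever's pivot lies 59 mm farther along sampler x, 53 mm above the table. The pad's face is 66 mm above the table when up, 46 mm when fully down; it slopes 10 degrees (up towards the robot when up, down towards it when down).
- rack_gate (a joint): steel gate across the lane in front of the rack, at sampler x = 69 mm, in m: 0 stands 14 mm proud of the deck and blocks the rack, 0.018 is sunk below the deck. Moved only by the lever.
- tube_rack: loose white tube rack 150 (x) x 50 (y) mm, 45 mm tall at its end walls, about 0.3 kg, lying in the lane short of the gate with orange-capped tubes (caps to 68 mm above its underside) in its far part; the 40 mm next to the robot carry no tubes. Origin: centre of its underside, 25 mm above the table; x along the lane away from the robot. Home: its far end on the end stop, its origin then at sampler x = 55 mm.
- rack_end (a point): middle of the outer face of the rack's end wall nearest the robot (flat, 50 mm wide, 45 mm tall), 25 mm above the rack's underside: the place to push; axes as the rack's
- control_vial: loose small white-capped jar, 26 mm across, 45 mm tall, on the deck beyond the guard; leave alone. Origin: centre of its underside
- sample_cup: loose small white open cup, 30 mm across, 30 mm tall, on the deck beyond the guard; leave alone. Origin: centre of its underside
- dropper: loose small amber bottle, 22 mm across, 40 mm tall, on the robot's side of the deck; leave alone. Origin: centre of its underside
- reagent_bottle: loose bottle, 60 mm across, 120 mm tall, on the table to the left; leave alone. Origin: centre of its underside
- beaker: loose open glass beaker, 72 mm across, 85 mm tall, on the table to the right; leave alone. Origin: centre of its underside
- pipette: loose pipette lying on the table to the left, about 210 mm long, 28 mm thick; its x axis runs along it; leave alone. Origin: where its thick body meets the thin shaft, at its underside
- tip_box: loose open blue box 120 x 85 x 50 mm, on the table to the right; leave alone. Origin: centre of its underside
Not all that is in view belongs to the job. What is shaped like the tube_rack but yellow is not meant.

How it is judged (in metres and radians):
On the way, in this order (a step that is already met when the one before it is completed fails the run):
1. the lever is fully down (value of joint release_lever above 0.3 rad), for 0.1 s.
2. the rack is home on the end stop (x of tube_rack in the frame of sampler above 0.05 m), for 0.2 s.
At the end, for the whole second after the job is handed in: The lever is down (over 0.30 of 0.35 rad) and the rack lies flat and at rest in the lane, within 5 mm of the end stop (value of joint release_lever above 0.3 rad and x of tube_rack in the frame of sampler above 0.05 m and y of tube_rack in the frame of sampler between -0.092 and -0.078 m and height (world z) of tube_rack below 0.029 m and angle between tube_rack's own z axis and vertical below 0.05 rad and linear speed of tube_rack below 0.01 m/s); the robot touches nothing.
It fails at once if the robot touches the guard (contact force between any of the fingers, the arm and guard above 0.5 N).
It fails at once if the rack is lifted or tipped (height (world z) of tube_rack above 0.037 m or angle between tube_rack's own z axis and vertical above 0.15 rad).
It fails at once if something else is moved (distance of any of control_vial, sample_cup, dropper, reagent_bottle, beaker, pipette, tip_box from where it was at the start of the episode above 0.02 m).
It also fails if it takes over 45 s, if anything falls off the work surface, if the arm or the gripper's body presses on something with over 40 N, if the wrist force passes 120 N, or if a joint passes its speed limit or range.

## Working session

There is one attempt and no reset: what is moved stays moved. The work goes in short steps, Python scripts to look and compute and a tool call to move; the robot and the scene stay as the last step left them, time stands still between calls to the robot, and variables do not carry over. Pictures are saved under pics/ and viewed, at most 10 in all, crops included, and the job is handed in when it is done.

Besides the shell and the picture viewer there is one more tool, called after "Request:" as name(argument=value, ...), one argument or row to a line, values as JSON. carry_out: Moves the arm, as the interface text tells. Its arguments: {"type":"object","properties":{"slide":{"type":"array"},"roll":{"type":"array"},"claw":{"type":"array"}},"required":["slide","roll","claw"]}

```bash
mkdir -p pics
cat > h.py <<'E'
import numpy as np, cv2
from bench import *
def ray(p,uv):
    K=p["mtx"];T=np.array(p["world_from_camera"])
    d=np.array([(uv[0]-K[0][2])/K[0][0],-(uv[1]-K[1][2])/K[1][1],-1.])
    return T[:3,3],T[:3,:3]@d
def at_z(p,uv,z):
    o,d=ray(p,uv); return o+d*(z-o[2])/d[2]
def at_depth(p,uv):
    o,d=ray(p,uv); c,r=int(round(uv[0])),int(round(uv[1]))
    w=p["z_map"][max(r-1,0):r+2,max(c-1,0):c+2]; w=w[w>0]
    return o+d*np.median(w) if w.size else None
def save(p,n): cv2.imwrite("pics/"+n+".png",cv2.cvtColor(p["img"],cv2.COLOR_RGB2BGR))
E
python3 - <<'E'
from h import *
np.set_printoptions(precision=1,suppress=True)
P={}
for n in("top","side"):
    p=get_image(n);save(p,n+"1");P[n]=p
    print(n,p.keys(),np.array(p["world_from_camera"])[:3,3])
Z=dict(window=78,lever_pad=66,rack_end=50,tube_rack=25,sampler=0,rack_gate=39,guard=25,dropper=25)
for n,p in P.items():
  for t,z in Z.items():
    for r in place_of(p,t)[:2] if t!="rack_gate" else recognise(p,t)[:2]:
      print(n,t,round(r["conf"],2),np.array(r["at"]),at_z(p,r["at"],z),at_depth(p,r["at"]))
s=read_state();print(s["clock"],s["position"],s["ee_rot"],s["gripper_width"],grip_point_offset() if callable(grip_point_offset) else grip_point_offset)
E
```

```text
top dict_keys(['img', 'z_map', 'mtx', 'world_from_camera', 'shot']) [ 426.3   22.5 1451.7]
side dict_keys(['img', 'z_map', 'mtx', 'world_from_camera', 'shot']) [ 301.6 1231.9  754.3]
top window 0.7 [241.4 185.5] [574.4  80.3  78. ] [575.9  80.9  64.3]
top lever_pad 0.54 [244.6 187.3] [570.3  70.9  66. ] [570.4  71.   64.5]
top rack_end 0.81 [229.1 278.9] [290.1 113.7  50. ] [285.3 116.9   0.7]
top rack_end 0.71 [298.9 216.4] [484.4 -97.6  50. ] [483.7 -96.1  66.9]
top tube_rack 0.97 [205.7 271.2] [310.1 188.7  25. ] [311.8 186.3  45.9]
top tube_rack 0.75 [293.4 195.4] [551.3 -81.8  25. ] [545.4 -76.9  92.1]
top sampler 0.94 [266.3 183.6] [590.2   3.7   0. ] [587.2   4.1  25.9]
top sampler 0.62 [245.  187.5] [576.5  71.9   0. ] [569.8  69.7  64.5]
top rack_gate 0.54 [293.3 160.9] [658.7 -79.4  39. ] [659.7 -79.9  32.7]
top guard 0.72 [140.9 255.2] [356.2 392.7  25. ] [356.3 392.5  25.6]
top guard 0.67 [263.3 185.1] [582.4  13.4  25. ] [582.3  13.5  26.2]
top dropper 0.4 [235.3 224. ] [458.4  99.4  25. ] [457.6  97.5  59.9]
side window 0.6 [235.3 205.6] [568.8  72.3  78. ] [589.2 -16.3  26.3]
side lever_pad 0.64 [278.7 191.5] [462.8 -44.8  66. ] [ 471.6 -114.4   28.5]
side lever_pad 0.57 [235.8 213.5] [563.5  94.2  66. ] [563.7  93.6  65.6]
side rack_end 0.89 [333.4 237.4] [297.4 157.   50. ] [297.6 185.3  68.5]
side rack_end 0.87 [340.1 193.4] [284.1 -82.5  50. ] [ 283.1 -152.6   12.4]
side tube_rack 0.93 [324.6 260.8] [315.9 226.1  25. ] [315.5 256.6  47.1]
side tube_rack 0.9 [248.7 190.9] [ 566.2 -114.5   25. ] [562.1 -93.3  36.5]
side sampler 0.57 [234.9 218.5] [585.6  13.8   0. ] [556.5 138.4  77.2]
side sampler 0.44 [193.4 229.4] [691.3  86.    0. ] [673.7 137.8  34.1]
side guard 0.75 [235.2 223.8] [569.7  82.   25. ] [555.9 141.2  62.5]
side dropper 0.55 [275.3 230.6] [454.1 103.8  25. ] [453.1 111.3  29.9]
0.9 [ 187.6 -596.2  404.7] [-0.2  1.  -0.   0. ] 85.40628625752419 154.70000000000002
```

Run:
```python
import cv2,numpy as np
a=cv2.imread("pics/top1.png")[120:300,190:390];b=cv2.imread("pics/side1.png")[130:300,140:370]
cv2.imwrite("pics/c1.png",cv2.resize(a,(640,576),interpolation=cv2.INTER_CUBIC))
cv2.imwrite("pics/c2.png",cv2.resize(b,(782,578),interpolation=cv2.INTER_CUBIC))
```

```text
(no output)
```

View pics/c1.png

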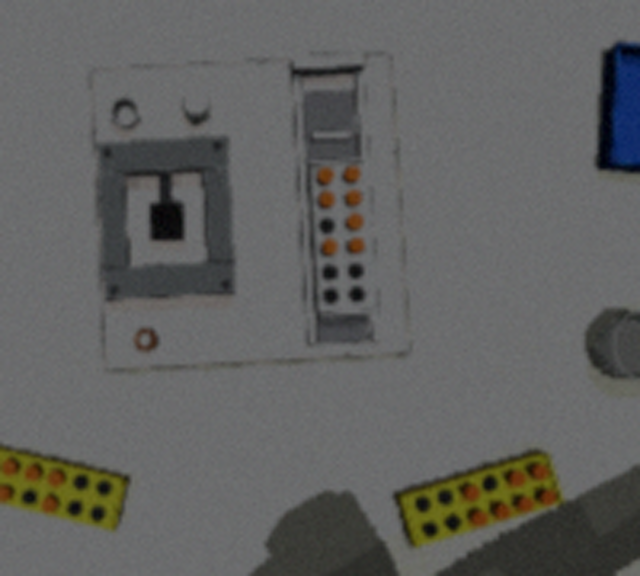

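View pics/c2.png

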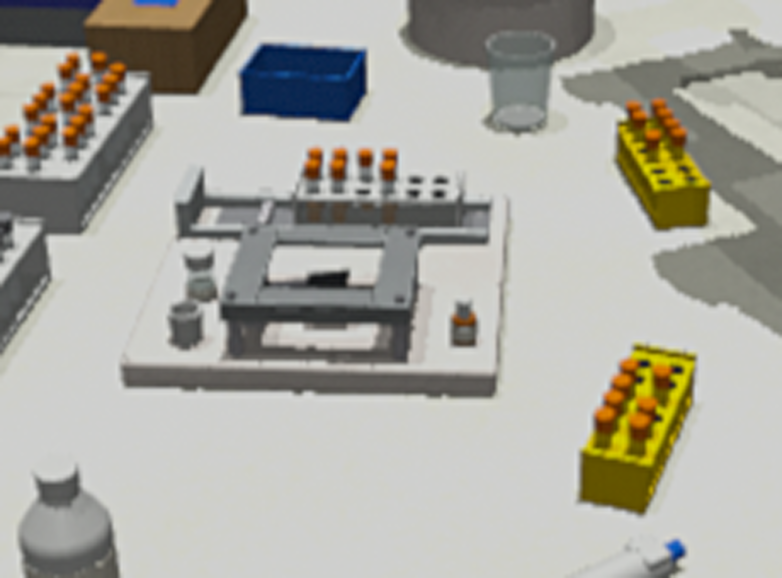

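The top crop shows the sampler turned by about 3°, with the lever pad at crop (167,221), the rack lane on the right and the gate bar at (333,134). The yellow racks and the large grey racks at the left of the side view are decoys. Next I'll get an accurate sampler pose from the depth.

```bash
cat > fit.py <<'E'
from h import *
from scipy.spatial.transform import Rotation as R
np.set_printoptions(precision=1,suppress=True)
p=get_image("top")
K=p["mtx"];T=np.array(p["world_from_camera"]);z=p["z_map"]
v,u=np.mgrid[:384,:512]
c=np.stack([(u-K[0][2])/K[0][0]*z,-(v-K[1][2])/K[1][1]*z,-z],-1)
W=c@T[:3,:3].T+T[:3,3]
def blob(lo,hi,seed,k=2):
    m=((W[...,2]>lo)&(W[...,2]<hi)&(z>0)).astype(np.uint8)
    m=cv2.morphologyEx(m,cv2.MORPH_OPEN,np.ones((k,k),np.uint8))
    n,l=cv2.connectedComponents(m); s=W[l==l[seed[1],seed[0]]]
    return s
d=blob(17,200,(262,215)); print("deck",len(d),cv2.minAreaRect(d[:,:2].astype(np.float32)))
g=blob(68,88,(230,208)); print("guard",len(g),np.median(g[:,2]),cv2.minAreaRect(g[:,:2].astype(np.float32)))
# colour-based: pad
h=p["img"].astype(int); b=(h.max(-1)<35)&(abs(u-242)<10)&(abs(v-190)<9)
q=W[b];print("pad",b.sum(),np.median(q,0),q.min(0),q.max(0),"px",u[b].min(),u[b].max(),v[b].min(),v[b].max())
s=read_state();r=R.from_quat(s["ee_rot"]).as_matrix();print(r, s["position"])
print("corners z25",[at_z(p,(190+a/3.2-.5,120+b/3.2-.5),25)[:2] for a,b in((92,70),(388,53),(410,352),(106,369))])
print("window corners z78",[at_z(p,(190+a/3.2-.5,120+b/3.2-.5),78)[:2] for a,b in((100,143),(228,137),(234,292),(107,300))])
print("rack end top z70",[at_z(p,(190+a/3.2-.5,120+b/3.2-.5),70)[:2] for a,b in((315,314),(369,311))])
E
python3 fit.py
```

```text
deck 8860 ((579.1419677734375, -4.98974609375), (301.00079345703125, 302.79461669921875), 4.029633045196533)
guard 1264 77.18621651331011 ((536.173828125, 73.66424560546875), (226.2869415283203, 124.69630432128906), 4.000263690948486)
pad 107 [567.9  79.3  63.3] [549.3  66.4  22.2] [587.1  94.6  69.8] px 237 246 182 194
[[-1.  -0.3  0. ]
 [-0.3  1.  -0. ]
 [-0.  -0.  -1. ]] [ 187.6 -596.2  404.7]
corners z25 [array([720.1, 158.9]), array([ 741.6, -135.1]), array([ 445.3, -158.7]), array([423.9, 138.5])]
window corners z78 [array([638.8, 144.6]), array([646.4,  22.6]), array([498.6,  14.6]), array([489.1, 134.6])]
rack end top z70 [array([479.3, -62.6]), array([ 483. , -113.8])]
```

```bash
cat > go.py <<'E'
import sys
from h import *
from scipy.spatial.transform import Rotation as R
def go(x,y,z,yaw):  # slide/roll for TCP target; yaw = world angle of tool x (deg)
    s=read_state();r=R.from_quat(s["ee_rot"]).as_matrix();p=np.array(s["position"])
    d=r.T@(np.array([x,y,z])-p)
    y0=np.degrees(np.arctan2(r[1,0],r[0,0]))
    print("pos",p.round(1),"toolz",r[:,2].round(3),"slide",(d/1000).round(4),"roll",round((y0-yaw+180)%360-180,2),"F",np.round(s["contact_force"],2),"t",s["clock"])
go(*map(float,sys.argv[1:5]))
E
python3 go.py 568 79 404.7 184.1
```

```text
pos [ 187.6 -596.2  404.7] toolz [ 0. -0. -1.] slide [-0.5655  0.5299  0.    ] roll 13.36 F [-0.32 -0.67  0.49] t 0.95
```

Request:
carry_out(
  slide=[
    [-0.0455,0.0425,0],
    [-0.091,0.085,0],
    [-0.136,0.127,0],
    [-0.181,0.17,0],
    [-0.226,0.212,0],
    [-0.271,0.254,0],
    [-0.316,0.296,0],
    [-0.361,0.338,0],
  ],
  roll=[2,4,6,8,10,12,13.36,13.36],
  claw=[0,0,0,0,0,0,0,0],
)

```text
clock: 1.95
position: [431.1, -163.5, 405.3]
ee_rot: [-0.036, 0.999, -0.0, 0.001]
contact_force: [0.9, -0.9, -0.8]
gripper_width: 0.0
grasp_force: 0.0
```

```bash
python3 go.py 568 79 320 184.1; python3 fit.py | head -2
python3 - <<'E'
from h import *
print(read_state()["gripper_width"])
E
```

```text
pos [ 431.1 -163.5  405.3] toolz [ 0.001 -0.    -1.   ] slide [-0.1539  0.2321  0.0854] roll 0.01 F [ 0.94 -0.93 -0.78] t 1.95
deck 167120 ((723.9892578125, 17.8360595703125), (1889.699951171875, 2579.83544921875), 3.4229049682617188)
guard 1249 77.41782442132171 ((536.6619262695312, 73.68959045410156), (226.8744659423828, 124.68963623046875), 3.7441749572753906)
-0.3842706052240377
```

Request:
carry_out(
  slide=[
    [-0.03,0.045,0],
    [-0.06,0.09,0],
    [-0.09,0.135,0],
    [-0.12,0.18,0.02],
    [-0.145,0.22,0.05],
    [-0.154,0.232,0.085],
    [-0.154,0.232,0.095],
    [-0.154,0.232,0.095],
  ],
  roll=[0,0,0,0,0,0,0,0],
  claw=[0,0,0,0,0,0,0,0],
)

```text
clock: 3.0
position: [567.3, 76.4, 309.7]
ee_rot: [-0.036, 0.999, -0.0, -0.001]
contact_force: [0.5, -0.5, 1.6]
gripper_width: -0.2
grasp_force: 0.0
```

```bash
python3 go.py 568 79 239 184.1
python3 - <<'E'
from h import *
for n in("top","side"):
    p=get_image(n)
    a=p["img"][120:300,190:390] if n=="top" else p["img"][130:250,170:330]
    cv2.imwrite(f"pics/a_{n}.png",cv2.resize(a[...,::-1],(640,576) if n=="top" else (800,600),interpolation=cv2.INTER_CUBIC))
    for t,z in(("window",78),("lever_pad",66)):
        for r in place_of(p,t)[:2]: print(n,t,round(r["conf"],2),r["at"],at_z(p,r["at"],z).round(1))
# fingertip pixel in side cam per current pose
s=read_state();T=np.linalg.inv(np.array(p["world_from_camera"]));c=T@np.r_[np.array(s["position"])-[0,0,173],1]
K=p["mtx"];print("tip px",K[0][2]+K[0][0]*c[0]/-c[2],K[1][2]-K[1][1]*c[1]/-c[2])
E
```

```text
pos [567.3  76.4 309.7] toolz [-0.001 -0.001 -1.   ] slide [-0.0009  0.0026  0.0707] roll -0.01 F [ 0.45 -0.5   1.57] t 3.0
top window 0.93 [240.1, 189.2] [563.   84.1  78. ]
side lever_pad 0.55 [234.1, 210.6] [571.3  79.4  66. ]
side lever_pad 0.25 [192.4, 228.7] [660.8 183.3  66. ]
tip px 234.36123687721087 186.99089608409136
```

View pics/a_side.png

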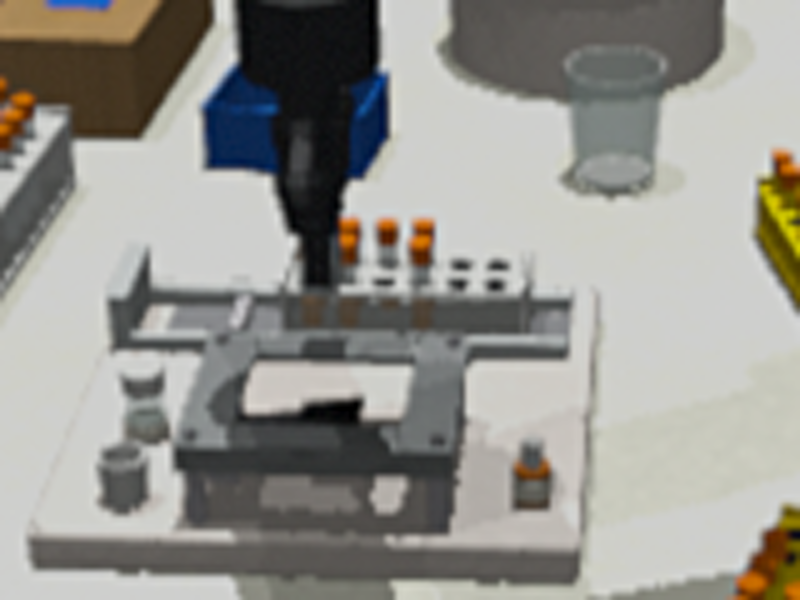

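The fingertip shows at crop (318,285), where its projection puts it. The pad at (335,408) lies below it and agrees with (568,80). I'll descend into the window now.

Request:
carry_out(
  slide=[
    [-0.001,0.003,0.02],
    [-0.001,0.003,0.045],
    [-0.001,0.003,0.06],
    [-0.001,0.003,0.068],
    [-0.001,0.003,0.073],
    [-0.001,0.003,0.078],
    [-0.001,0.003,0.082],
    [-0.001,0.003,0.082],
  ],
  roll=[0,0,0,0,0,0,0,0],
  claw=[0,0,0,0,0,0,0,0],
)

```text
clock: 4.3
position: [568.4, 80.1, 227.7]
ee_rot: [-0.036, 0.999, 0.0, 0.0]
contact_force: [1.0, 0.1, -0.4]
gripper_width: 0.1
grasp_force: 0.0
```

Run:
```python
from h import *
p=get_image("side");a=p["img"][170:250,190:296]
cv2.imwrite("pics/b_side.png",cv2.resize(a[...,::-1],(795,600),interpolation=cv2.INTER_CUBIC))
s=read_state();print(s["contact_force"],s["position"])
```

```text
[ 0.54278575 -0.05650441  0.06425586] [568.63456078  80.20811849 227.7536296 ]
```

View pics/b_side.png

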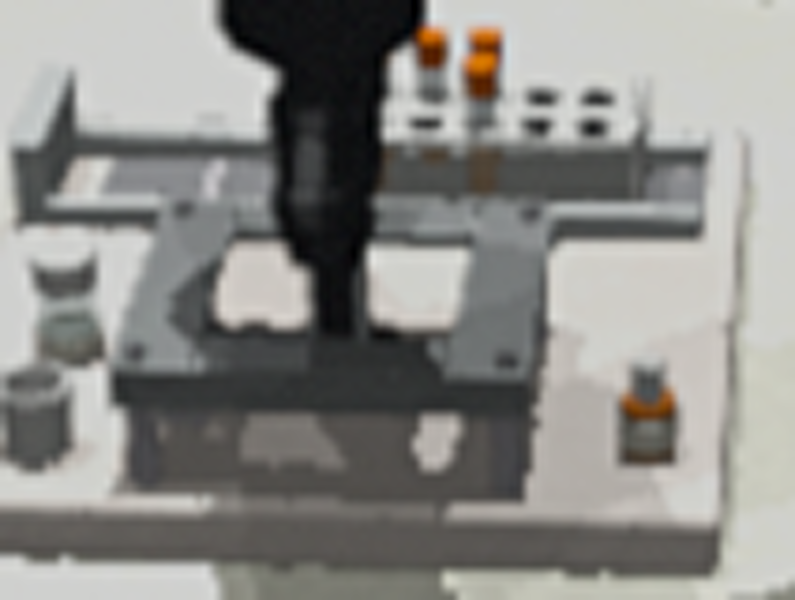

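The finger is inside the window with good clearance on both sides, at crop (340,330), and the pad has gone down below the sheet. I'll keep pressing.

Request:
carry_out(
  slide=[
    [0,0,0.003],
    [0,0,0.005],
    [0,0,0.007],
    [0,0,0.008],
  ],
  roll=[0,0,0,0],
  claw=[0,0,0,0],
)

```text
clock: 4.85
position: [569.0, 80.3, 220.6]
ee_rot: [-0.036, 0.999, 0.0, 0.001]
contact_force: [-0.5, -0.4, 10.4]
gripper_width: -0.2
grasp_force: 5.1
```

Request:
carry_out(
  slide=[
    [0,0,0.001],
    [0,0,0.002],
    [0,0,0.002],
  ],
  roll=[0,0,0],
  claw=[0,0,0],
)

```text
clock: 5.22
position: [569.0, 80.3, 220.4]
ee_rot: [-0.036, 0.999, 0.0, 0.002]
contact_force: [-3.3, -0.0, 16.5]
gripper_width: -0.1
grasp_force: 8.2
```

The hard stop is reached: the tool no longer moves and the force rises. I'll go straight up, then look.

Request:
carry_out(
  slide=[
    [0,0,-0.01],
    [0,0,-0.035],
    [0,0,-0.075],
    [0,0,-0.11],
    [-0.01,-0.045,-0.11],
    [0.01,-0.1,-0.11],
    [0.06,-0.14,-0.11],
    [0.1,-0.15,-0.11],
  ],
  roll=[0,0,0,0,0,0,0,0],
  claw=[0,0,0,0,0,0,0,0],
)

```text
clock: 6.22
position: [477.3, -78.6, 326.6]
ee_rot: [-0.034, 0.999, 0.0, -0.001]
contact_force: [0.0, 0.7, 0.7]
gripper_width: -0.1
grasp_force: 0.0
```

Run:
```python
from h import *
for n in("top","side"):
    p=get_image(n)
    a=p["img"][120:300,190:390] if n=="top" else p["img"][150:250,170:303]
    cv2.imwrite(f"pics/d_{n}.png",cv2.resize(a[...,::-1],(640,576) if n=="top" else (798,600),interpolation=cv2.INTER_CUBIC))
    for t,z in(("rack_end",50),("tube_rack",25),("lever_pad",46)):
        for r in place_of(p,t)[:3]: print(n,t,round(r["conf"],2),r["at"],at_z(p,r["at"],z).round(1))
```

```text
top rack_end 0.63 [227.7, 278.0] [292.7 118.   50. ]
top rack_end 0.56 [315.9, 284.9] [ 276.5 -151.2   50. ]
top tube_rack 0.82 [339.7, 275.4] [ 304.2 -228.    25. ]
top tube_rack 0.67 [295.3, 192.2] [561.5 -87.7  25. ]
top tube_rack 0.61 [240.4, 187.0] [575.3  85.6  25. ]
top lever_pad 0.6 [245.7, 192.3] [556.8  67.9  46. ]
side rack_end 0.83 [341.9, 190.7] [ 279.  -100.2   50. ]
side rack_end 0.74 [276.6, 188.2] [475.5 -94.9  50. ]
side tube_rack 0.85 [320.6, 264.4] [325.  242.1  25. ]
side tube_rack 0.58 [335.0, 187.6] [ 299.8 -165.9   25. ]
```

View pics/d_side.png

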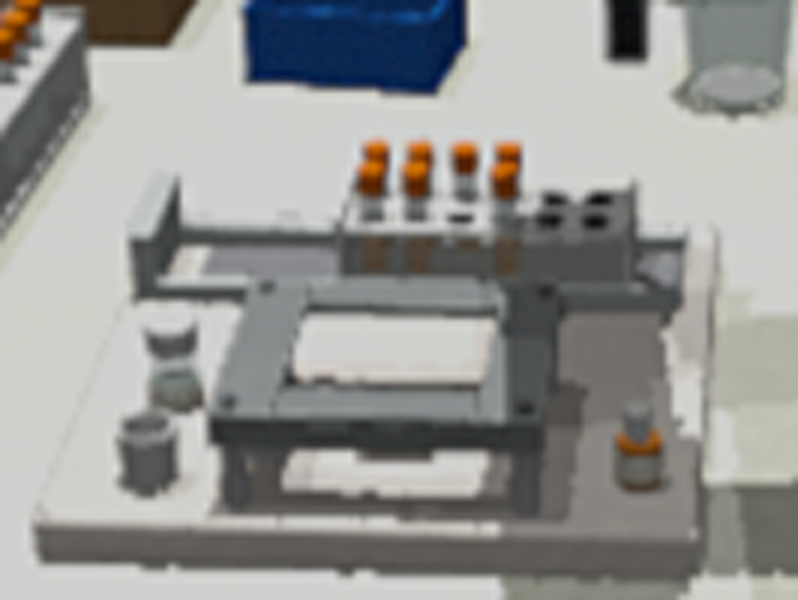

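View pics/d_top.png

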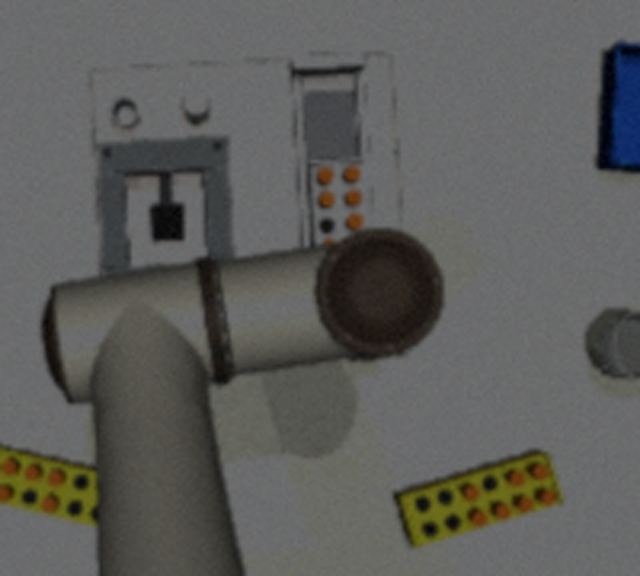

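Lever pad is down at top crop (167,221) and no gate bar shows in the lane. The rack's near end is about (481,-92). I'll move behind it and lower.

```bash
python3 go.py 435 -95 219 184.1
```

```text
pos [480.2 -76.2 327.5] toolz [-0.  0. -1.] slide [ 0.0464 -0.0155  0.1085] roll 0.04 F [-0.21  0.44  0.12] t 6.625
```

Request:
carry_out(
  slide=[
    [0.03,-0.01,0],
    [0.0465,-0.016,0.02],
    [0.0465,-0.016,0.055],
    [0.0465,-0.016,0.085],
    [0.0465,-0.016,0.102],
    [0.0465,-0.016,0.1075],
    [0.0465,-0.016,0.1075],
  ],
  roll=[0,0,0,0,0,0,0],
  claw=[0,0,0,0,0,0,0],
)

```text
clock: 7.5
position: [434.6, -95.7, 220.1]
ee_rot: [-0.036, 0.999, -0.0, -0.0]
contact_force: [-0.7, -0.9, 0.3]
gripper_width: -0.0
grasp_force: 0.0
```

```bash
python3 go.py 435 -95 219 184.1;python3 - <<'E'
from h import *
p=get_image("side");a=p["img"][150:250,190:323]
cv2.imwrite("pics/e_side.png",cv2.resize(a[...,::-1],(798,600),interpolation=cv2.INTER_CUBIC))
E
```

```text
pos [434.6 -95.7 220.1] toolz [-0. -0. -1.] slide [-0.0004  0.0007  0.0011] roll 0.04 F [-0.66 -0.86  0.26] t 7.5
```

View pics/e_side.png

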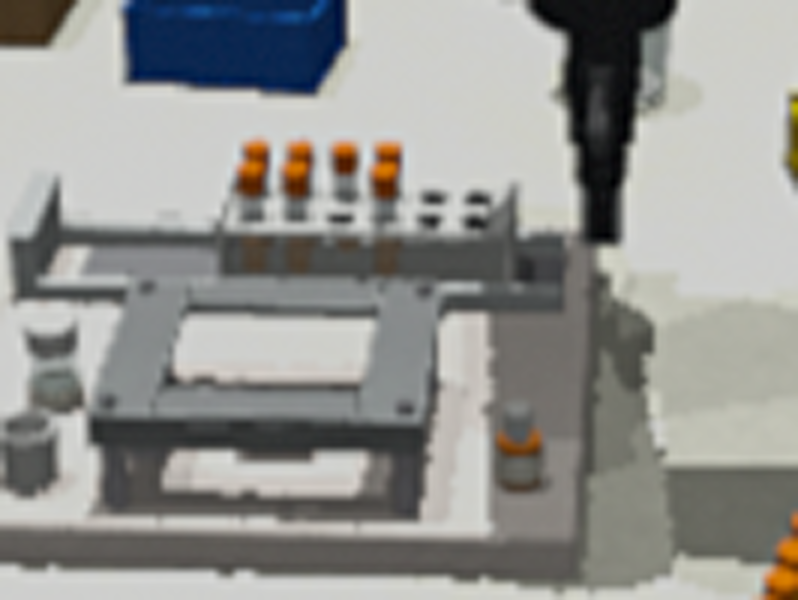

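The finger at crop (600,240) is behind the rack's near end (515,240), above the rail tops and in line with the lane. Pushing now.

Request:
carry_out(
  slide=[
    [-0.015,0,0],
    [-0.025,0,0],
    [-0.033,0,0],
    [-0.041,0,0],
    [-0.05,0,0],
    [-0.06,0,0],
    [-0.07,0,0],
    [-0.08,0,0],
  ],
  roll=[0,0,0,0,0,0,0,0],
  claw=[0,0,0,0,0,0,0,0],
)

```text
clock: 8.55
position: [514.4, -90.2, 219.8]
ee_rot: [-0.036, 0.999, 0.0, -0.0]
contact_force: [-1.9, 0.4, -0.5]
gripper_width: -0.0
grasp_force: 0.9
```

Request:
carry_out(
  slide=[
    [-0.01,0,0],
    [-0.018,0,0],
    [-0.025,0,0],
    [-0.03,0,0],
    [-0.034,0,0],
    [-0.037,0,0],
    [-0.037,0,0],
  ],
  roll=[0,0,0,0,0,0,0],
  claw=[0,0,0,0,0,0,0],
)

```text
clock: 9.43
position: [551.1, -87.6, 220.4]
ee_rot: [-0.036, 0.999, -0.0, 0.001]
contact_force: [-2.3, 0.5, 0.6]
gripper_width: 0.1
grasp_force: 0.5
```

```bash
python3 go.py 556 -87 219 184.1;python3 - <<'E'
from h import *
p=get_image("side");a=p["img"][150:250,180:313]
cv2.imwrite("pics/f_side.png",cv2.resize(a[...,::-1],(798,600),interpolation=cv2.INTER_CUBIC))
E
```

```text
pos [551.1 -87.6 220.4] toolz [ 0.001  0.    -1.   ] slide [-0.0049  0.0002  0.0014] roll 0.02 F [-2.32  0.46  0.6 ] t 9.425
```

View pics/f_side.png

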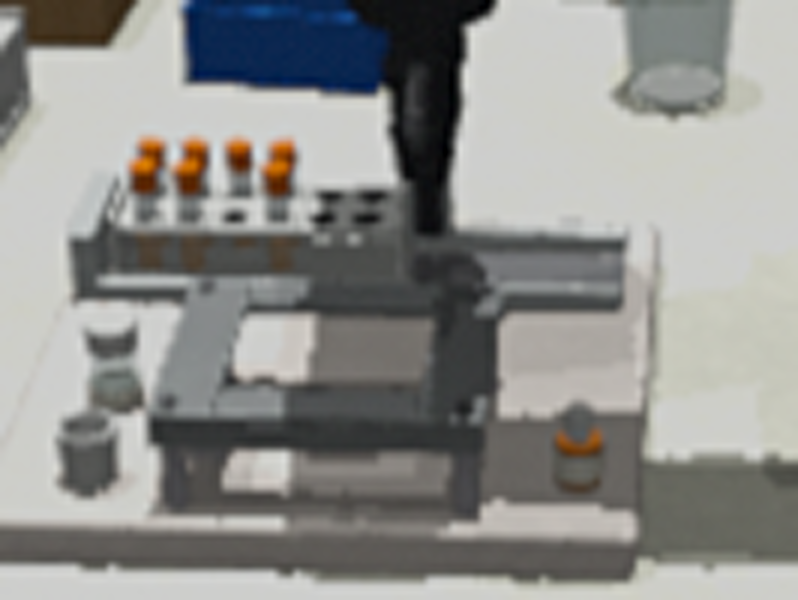

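The rack's far end at crop (110,250) is almost at the stop, and the push force is still only friction at about 2 N. I'll push on until the force rises.

Request:
carry_out(
  slide=[
    [-0.003,0,0],
    [-0.006,0,0],
    [-0.008,0,0],
    [-0.008,0,0],
  ],
  roll=[0,0,0,0],
  claw=[0,0,0,0],
)

```text
clock: 9.98
position: [557.5, -87.3, 220.4]
ee_rot: [-0.036, 0.999, -0.0, -0.002]
contact_force: [-6.3, -0.2, 5.3]
gripper_width: 0.2
grasp_force: 3.5
```

Request:
carry_out(
  slide=[
    [-0.002,0,0],
    [-0.003,0,0],
    [-0.003,0,0],
  ],
  roll=[0,0,0],
  claw=[0,0,0],
)

```text
clock: 10.35
position: [558.6, -87.3, 220.3]
ee_rot: [-0.035, 0.999, -0.0, -0.005]
contact_force: [-12.7, 2.0, 10.3]
gripper_width: 0.1
grasp_force: 6.5
```

The rack is firmly on the end stop. I'll back straight off, then lift.

Request:
carry_out(
  slide=[
    [0.005,0,0],
    [0.02,0,0],
    [0.04,0,0],
    [0.045,0,-0.02],
    [0.045,0,-0.07],
    [0.06,-0.02,-0.12],
    [0.08,-0.04,-0.13],
    [0.08,-0.04,-0.13],
  ],
  roll=[0,0,0,0,0,0,0,0],
  claw=[0,0,0,0,0,0,0,0],
)

```text
clock: 11.35
position: [483.8, -133.2, 351.9]
ee_rot: [-0.035, 0.999, 0.0, 0.002]
contact_force: [-0.5, 0.2, -0.4]
gripper_width: 0.1
grasp_force: 0.0
```

Run:
```python
from h import *
A=[]
for n in("side","top"):
    p=get_image(n)
    a=p["img"][150:250,170:303] if n=="side" else p["img"][120:220,200:333]
    A.append(cv2.resize(a[...,::-1],(400,300),interpolation=cv2.INTER_CUBIC))
cv2.imwrite("pics/g.png",np.hstack(A))
```

```text
(no output)
```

View pics/g.png

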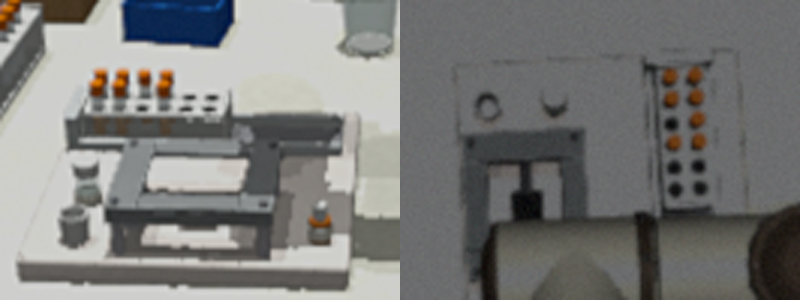

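The rack lies flat against the end stop (top view (683,65), side view (80,110)), the lever is still down and the small things stand where they were. I'll hand it in.

```bash
python3 -c "
from bench import job_done
print(job_done())"
```

```text
the job is handed in; nothing more can be done
None
```

I pressed the lever down to its hard stop, pushed the rack flat against the end stop and handed the job in. The guard was not touched as far as the forces and pictures show; the interface returned no verdict.

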